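# Sweep the loose liquorice tins into the collecting pen

### The arm

A 6-joint arm with a two-finger parallel gripper is mounted at the origin on the work surface. World frame = base frame: x ahead of the robot, y to its left, z up, the work surface at z = 0. Lengths are in m, angles in rad, forces in N, time in s.
With the tool pointing down it reaches from about 0.375 to 0.975 m from the base axis. Payload 3.8 kg.
Tool frame: the origin (TCP) lies midway between the tips of the shut fingers; the grasp point (between the pads) lies 19 mm behind it; z points along the fingers, y is the direction in which the jaws open and shut (so a half turn about z gives the same grasp; the last joint's range is limited). The gripper opens to 85 mm and grips with 20 to 120 N. Pads are 22 mm wide; open, the fingers measure 114 mm over their backs; the gripper's body (76 mm by 85 mm) begins 54 mm behind the grasp point. The pads swing forward as they close: fully open they stand 13 mm farther back than shut.
Start: joints at [-1.351, 0.264, 1.604, -0, 1.274, -0.037], TCP at [0.171, -0.653, 0.205] pointing down, gripper open.
Joint ranges: [-2.63, 2.63], [-0.94, 2.18], [0.31, 2.57], [-1.31, 4.45], [0, 2.66], [-2.55, 2.55]. Speed limits (rad/s): [2.57, 2.57, 3.14, 3.14, 3.14, 3.14].

### API

Orientations are given as a rotation vector (axis times angle).
In Python, from workcell import bot gives the robot as it stands.
- The arm moves only by the tool drive_tool, never from a script. Its argument "deltas" is a list of rows, each an object with "hand": the opening, from 0 (shut) to 1 (fully open); "offset": the shift along the world's x, y, z in cm, a list of three; "angular": the turn, a rotation vector about the world's x, y, z in degrees, a list of three. A call has 1 to 8 rows; each row is the pose to reach, as a shift and turn from the pose commanded when the call began; what a row does not reach only later rows make up. A row lasts 1/8 s, in which the tool goes at most 62.5 mm and 10.7 degrees, less where a joint would pass 70% of its speed; a pose out of reach is approached as far as the arm can. A call with a gripper value outside its range is refused whole. The fingers move at their own pace and stop on an object; "force" is the grip in N (left out, the last holds). Time passes only in rows, so rows that repeat a pose let the fingers close. It gives the time, the measured TCP pose, the force and the opening at its end, in the units of the state.
- bot.read_state(): the state, without advancing time (a new reading comes with each control period).
- bot.read_camera(name): name is "scene" or "top"; returns a dict with "frame" (384x512x3 uint8, blue, green, red), "mtx" (3x3 intrinsics, pixels), "k1" (the pictures are not rectified: a ray, as slopes to the right and down, at radius r is drawn at 1 + k1 r^2 times it, then the intrinsics apply), "R" (3x3) and "t" (3): a world point X has camera coordinates R X + t. Camera axes: x right, y down, z forward; pixel columns grow to the right and rows downward; lengths in m; the calibration is good to about 2 mm. A picture is of the moment at which its call begins. There is no depth.
- bot.finish_job(): hands the job in, once; it reports no verdict.
The state is a dict: "time": time; "q": joint angles; "joint_vel": joint speeds; "joint_torque": joint torques, N m; "tool_pos": TCP position; "tcp_rot": TCP orientation; "wrist_force": force on the tool from outside, world axes, zero at the start; "torque": the same for the moment, N m; "width": opening from 0.0 (shut) to 1.0 (fully open).
Only numpy, scipy, OpenCV 4.12 (cv2) and the standard library are available. Lean on these libraries where they do the work, as an engineer would, in place of code of your own. Each camera call takes 0.05 s, during which the arm holds its last target. There are 200 camera calls.

### The job

Three small black-lidded liquorice tins lie scattered on the packing bench: with closed fingers, push each one along the bench through the open mouth of the green three-sided pen, until all three lie flat and fully inside it. Only push them sideways: do not pick up, tip, squeeze or press down hard on a tin, and leave the jar, the hand stamp and the tape roll where they stand.

Things in the scene. Friction and masses are not known exactly. Their poses are not given: they have to be found in the camera images.
- pen: Green three-sided pen of sheet steel screwed to the bench: walls 35 mm high, 4 mm thick, no floor (the bench, flat at height 0, is its floor), one open side, the mouth, facing roughly the robot's right. Inside 220 mm wide, 180 mm mouth to back. Origin: on the bench, mid-mouth; x points inwards to the back wall (inside is x 0 to 180 mm), y along the mouth (-110 to 110 mm), z up.
- pen_mid (a point): Point on the bench inside the green pen, midway between its side walls, 80 mm in from the mouth. Small screw tabs, 3 mm high, stand out 22 mm beyond the walls outside. The orange mat is flush with the bench.
- tin_a_center (a point): First pocket tin: flat round tin of diameter 48 mm, 20 mm high, about 60 g, silver foot and black lid with a red dot in the middle, lying loose and flat on the bench, right way up. The point is its centre, 10 mm above the bench. It slides on the bench and does not roll.
- tin_b_center (a point): Second pocket tin: flat round tin of diameter 48 mm, 20 mm high, about 60 g, silver foot and black lid with a blue dot in the middle, lying loose and flat on the bench, right way up. The point is its centre, 10 mm above the bench. It slides on the bench and does not roll.
- tin_c_center (a point): Third pocket tin: flat round tin of diameter 48 mm, 20 mm high, about 60 g, silver foot and black lid with a white dot in the middle, lying loose and flat on the bench, right way up. The point is its centre, 10 mm above the bench. It slides on the bench and does not roll.
- jar_center (a point): Bystander: amber glass jar with brass-coloured cap, diameter 70 mm, 110 mm high, loose, standing upright. The point is its centre, 55 mm above the bench.
- stamp_center (a point): Bystander: turned wooden hand stamp, foot diameter 44 mm, 70 mm high, loose, standing upright. The point is its centre, 35 mm above the bench.
- tape_center (a point): Bystander: brown cardboard-coloured roll of tape lying flat, outer diameter 84 mm, 46 mm high, loose. The point is its centre, 23 mm above the bench.
There are look-alikes about, which are no part of the job. What is shaped like the part that bears tin_c_center but turquoise or yellow is not meant. Leave any orange look-alike of the part that bears tin_b_center alone.

How it is judged:
At the end, for the whole second after the job is handed in: All three tins lie flat (within 0.1 rad) on the bench and at rest, wholly inside the pen (centre at least 22 mm in from the mouth line, between the walls); the jar, stamp and tape roll are each within 20 mm of where they started (x of tin_a_center in the frame of pen between 0.022 and 0.185 m and y of tin_a_center in the frame of pen between -0.11 and 0.11 m and height (world z) of each of tin_a_center, tin_b_center, tin_c_center below 0.014 m and angle between each of tin_a_center, tin_b_center, tin_c_center's own z axis and vertical below 0.1 rad and linear speed of each of tin_a, tin_b, tin_c below 0.01 m/s and x of tin_b_center in the frame of pen between 0.022 and 0.185 m and y of tin_b_center in the frame of pen between -0.11 and 0.11 m and x of tin_c_center in the frame of pen between 0.022 and 0.185 m and y of tin_c_center in the frame of pen between -0.11 and 0.11 m and distance of each of jar_center, stamp_center, tape_center from where it was at the start of the episode below 0.02 m); the robot touches nothing.
It fails at once if a tin is lifted off the bench or tipped up (height (world z) of any of tin_a_center, tin_b_center, tin_c_center above 0.022 m).
It fails at once if a tin is squeezed or pressed hard (over 25 N between fingers and tin) (contact force between the fingers and tin_a above 25 N or contact force between the fingers and tin_b above 25 N or contact force between the fingers and tin_c above 25 N).
It fails at once if the amber jar is moved more than 20 mm (distance of jar_center from where it was at the start of the episode above 0.02 m).
It fails at once if the wooden stamp is moved more than 20 mm (distance of stamp_center from where it was at the start of the episode above 0.02 m).
It fails at once if the tape roll is moved more than 20 mm (distance of tape_center from where it was at the start of the episode above 0.02 m).
It also fails if it takes over 70 s, if anything falls off the work surface, if the arm or the gripper's body presses on something with over 40 N, if the wrist force passes 120 N, or if a joint passes its speed limit or range.

## Working session

There is one attempt and no reset: what is moved stays moved. The work goes in short steps, Python scripts to look and compute and a tool call to move; the robot and the scene stay as the last step left them, time stands still between calls to the robot, and variables do not carry over. Pictures are saved under pics/ and viewed, about 8 in all and at most 12, crops included, and the job is handed in when it is done.

Besides the shell and the picture viewer there is one more tool, called after "Request:" by a JSON object that holds its "fn" and its "kwargs", one argument or row to a line. drive_tool: Moves the arm, as the interface text tells. Its arguments: {"type":"object","properties":{"deltas":{"type":"array"},"force":{"type":"number"}},"required":["deltas"]}

```bash
mkdir -p pics; cat > h.py <<'E'
import numpy as np, cv2
from workcell import bot
def cam(n,save=None):
    c=bot.read_camera(n)
    c={k:(np.array(v) if k!='frame' else v) for k,v in c.items()}
    if save: cv2.imwrite('pics/'+save,c['frame'])
    return c
def dist(c): return np.array([float(c['k1']),0,0,0,0])
def ray(c,px,z):
    p=cv2.undistortPoints(np.array(px,float).reshape(-1,1,2),c['mtx'],dist(c)).reshape(-1,2)
    d=np.c_[p,np.ones(len(p))]@c['R']; o=-c['R'].T@c['t']
    return o+d*((z-o[2])/d[:,2])[:,None]
def proj(c,X):
    return cv2.projectPoints(np.array(X,float).reshape(-1,1,3),cv2.Rodrigues(c['R'])[0],c['t'],c['mtx'],dist(c))[0].reshape(-1,2)
E
python3 - <<'E'
from h import *
a=cam('top','top0.png');b=cam('scene','scene0.png')
for c in(a,b): print(-c['R'].T@c['t'],c['R'][2])
s=bot.read_state();print(s['time'],s['tool_pos'],s['tcp_rot'])
E
```

```text
[ 0.41454206 -0.07744258  1.13570444] [ 0.14807601 -0.00224423 -0.98897344]
[1.3910317  0.23141266 0.78510979] [-0.71856466 -0.28701092 -0.6334742 ]
0.1 [ 0.17127055 -0.65215105  0.20342865] [-3.11364062e+00 -4.02029501e-01  3.08786782e-04]
```

View pics/top0.png

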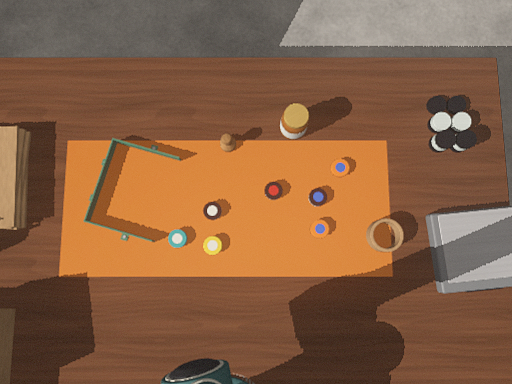

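View pics/scene0.png

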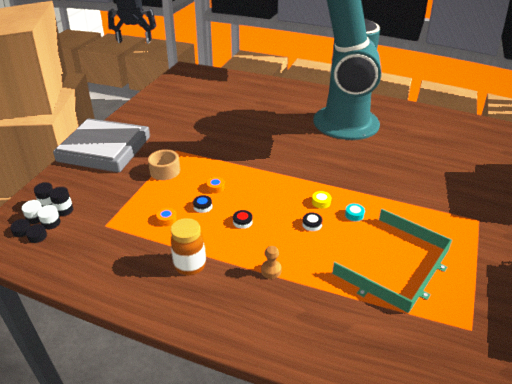

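Top view:
- Tin A candidate: red dot at (273,190).
- Tin B candidate: black lid with blue dot at (318,197). The orange look-alikes are at (340,167) and (320,229).
- Tin C candidate: black lid with white dot at (212,210). The look-alikes are turquoise at (177,238) and yellow at (212,245). There is also a black/white pile at (450,120).
- Pen: mouth ends at (181,158) and (154,240), back corners at (116,141) and (87,220).
- Jar at (295,120), stamp at (227,142), tape at (385,235).

```bash
cat >> h.py <<'E'
def tins(c):
    """dot centroids -> world at z=.02"""
    f=c['frame']; hsv=cv2.cvtColor(f,cv2.COLOR_BGR2HSV); H,S,V=cv2.split(hsv)
    dark=((V<75)).astype(np.uint8)
    m={'a':((H<8)|(H>172))&(S>150)&(V>110),'b':(H>100)&(H<130)&(S>120)&(V>90),'c':(S<60)&(V>170)}
    out={}
    for k,v in m.items():
        n,l,st,ce=cv2.connectedComponentsWithStats(v.astype(np.uint8))
        for i in range(1,n):
            if 12<st[i,4]<200:
                ring=cv2.dilate((l==i).astype(np.uint8),np.ones((5,5)))-(l==i)
                w=ray(c,ce[i],.02)[0]
                if dark[ring>0].mean()>.5 and .2<w[0]<.9 and -.45<w[1]<.45: out.setdefault(k,[]).append((ce[i].round(1),st[i,4],w.round(4)))
    return out
E
python3 - <<'E'
from h import *
c=cam('top')
print(tins(c))
print('pen top z.035',ray(c,[(181,158),(116,141),(87,220),(154,240)],.035).round(3))
print('turq,yel,orange',ray(c,[(177,238),(212,245),(340,167),(320,229)],.02).round(3))
print('jar cap',ray(c,[295,115],.11).round(3),'stamp',ray(c,[228,139],.07).round(3),'tape',ray(c,[385,234],.046).round(3))
f=c['frame'][130:260,80:350];cv2.imwrite('pics/crop1.png',cv2.resize(f,None,fx=2.9,fy=2.9,interpolation=cv2.INTER_CUBIC))
E
```

```text
{}
pen top z.035 [[0.653 0.114 0.035]
 [0.699 0.285 0.035]
 [0.493 0.35  0.035]
 [0.442 0.177 0.035]]
turq,yel,orange [[ 0.447  0.122  0.02 ]
 [ 0.429  0.032  0.02 ]
 [ 0.632 -0.301  0.02 ]
 [ 0.47  -0.245  0.02 ]]
jar cap [[ 0.745 -0.176  0.11 ]] stamp [[ 0.695 -0.01   0.07 ]] tape [[ 0.456 -0.404  0.046]]
```

View pics/crop1.png

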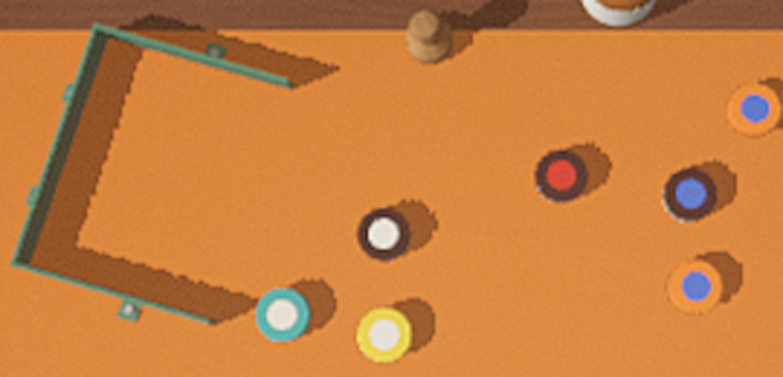

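The crop confirms the choice: A is the black lid with the red dot (full-image 273,190), B the black lid with the blue dot (318,197) and C the black lid with the white dot (212,211). The look-alikes have coloured lids. All three can be pushed roughly along world +y. I'll refine the dot positions and the pen frame.

```bash
sed -i 's/V<75/V<120/; s/mean()>.5/mean()>.4/' h.py; cat >> h.py <<'E'
P0=np.array([.5475,.1455]);u=np.array([.27,.963]);u/=np.linalg.norm(u)
def pen(w): d=np.array(w)[:2]-P0; return np.array([d@u, d@np.array([-u[1],u[0]])]).round(4)
def report(c):
    for k,v in tins(c).items():
        for p,s,w in v: print(k,p,s,w,'pen',pen(w))
E
python3 - <<'E'
from h import *
c=cam('top');report(c);print();report(cam('scene'))
from scipy.spatial.transform import Rotation as R
s=bot.read_state();print(s['tool_pos'],R.from_rotvec(s['tcp_rot']).as_matrix().round(3))
E
```

```text
a [273.2 190. ] 93 [ 0.5712 -0.1251  0.02  ] pen [-0.2542 -0.0959]
b [317.6 196.4] 58 [ 0.5543 -0.2407  0.02  ] pen [-0.37   -0.1108]
c [211.7 210.1] 86 [0.5188 0.0343 0.02  ] pen [-0.1148 -0.0024]

a [242.2 215.5] 76 [ 0.5721 -0.1249  0.02  ] pen [-0.2537 -0.0967]
b [201.8 200.3] 73 [ 0.5555 -0.2412  0.02  ] pen [-0.3702 -0.1121]
c [312.1 218.1] 67 [0.5196 0.034  0.02  ] pen [-0.1149 -0.0032]
[ 0.17134949 -0.65251076  0.20402009] [[ 0.967  0.254 -0.   ]
 [ 0.254 -0.967  0.001]
 [ 0.    -0.001 -1.   ]]
```

Request:
{"fn": "drive_tool", "kwargs": {
  "deltas": [
    {"hand": 0,"offset": [2,2,0],"angular": [0,0,10]},
    {"hand": 0,"offset": [6,4,0],"angular": [0,0,20]},
    {"hand": 0,"offset": [10,7,0],"angular": [0,0,30]},
    {"hand": 0,"offset": [14,12,0],"angular": [0,0,40]},
    {"hand": 0,"offset": [18,18,0],"angular": [0,0,50]},
    {"hand": 0,"offset": [22,24,0],"angular": [0,0,60]},
    {"hand": 0,"offset": [26,30,0],"angular": [0,0,70]},
    {"hand": 0,"offset": [30,36,0],"angular": [0,0,75.3]}
  ]
}}

```text
time: 1.25
tool_pos: [0.4501, -0.3244, 0.2048]
tcp_rot: [2.217, 2.225, 0.0]
wrist_force: [0.3, -0.6, -0.4]
width: -0.004
```

Request:
{"fn": "drive_tool", "kwargs": {
  "deltas": [
    {"hand": 0,"offset": [1,6,0],"angular": [0,0,0]},
    {"hand": 0,"offset": [2,12,0],"angular": [0,0,0]},
    {"hand": 0,"offset": [3.5,18,0],"angular": [0,0,0]},
    {"hand": 0,"offset": [4.9,23,0],"angular": [0,0,0]},
    {"hand": 0,"offset": [4.9,25.8,-3],"angular": [0,0,0]},
    {"hand": 0,"offset": [4.9,25.8,-8],"angular": [0,0,0]},
    {"hand": 0,"offset": [4.9,25.8,-12],"angular": [0,0,0]},
    {"hand": 0,"offset": [4.9,25.8,-12],"angular": [0,0,0]}
  ]
}}

```text
time: 2.25
tool_pos: [0.4945, -0.0672, 0.0812]
tcp_rot: [-2.216, -2.217, 0.007]
wrist_force: [-0.1, 0.2, 0.2]
width: -0.0
```

Request:
{"fn": "drive_tool", "kwargs": {
  "deltas": [
    {"hand": 0,"offset": [2.5,3.2,-3],"angular": [0,0,0]},
    {"hand": 0,"offset": [2.5,3.2,-6],"angular": [0,0,0]},
    {"hand": 0,"offset": [2.5,3.2,-7.2],"angular": [0,0,0]},
    {"hand": 0,"offset": [2.5,3.2,-7.2],"angular": [0,0,0]}
  ]
}}

```text
time: 2.75
tool_pos: [0.5234, -0.0364, 0.0132]
tcp_rot: [-2.222, -2.221, 0.0]
wrist_force: [0.1, 0.6, 0.6]
width: -0.002
```

```bash
python3 - <<'E'
from h import *
c=cam('scene');s=bot.read_state();print(s['tool_pos'],s['wrist_force']);report(c)
f=c['frame'][140:300,190:460];cv2.imwrite('pics/s1.png',cv2.resize(f,None,fx=2.9,fy=2.9,interpolation=cv2.INTER_CUBIC))
E
```

```text
[ 0.52406474 -0.03657507  0.01391613] [ 0.43050675 -0.0746217  -0.77771746]
a [242.2 215.4] 58 [ 0.5719 -0.1252  0.02  ] pen [-0.2541 -0.0966]
b [201.9 200.4] 74 [ 0.5556 -0.241   0.02  ] pen [-0.37   -0.1121]
c [292.3 145. ] 139 [ 0.2286 -0.1111  0.02  ] pen [-0.3332  0.2378]
c [312.1 218. ] 68 [0.5194 0.0339 0.02  ] pen [-0.115  -0.0031]
```

View pics/s1.png

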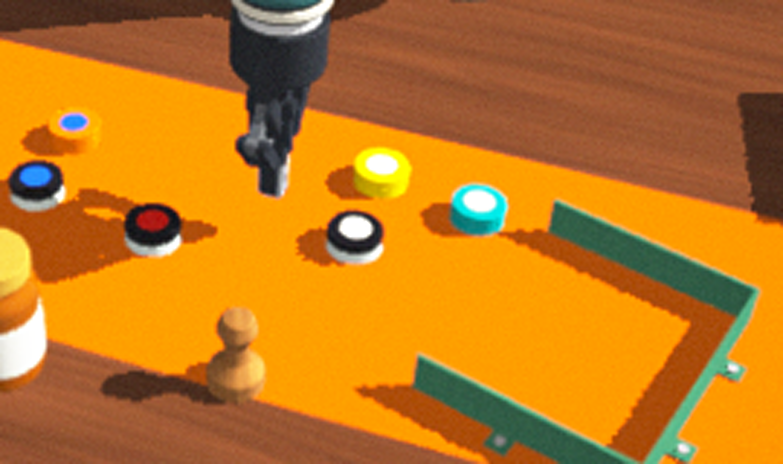

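The fingers hang behind tin C, at crop (273,190). The white-dotted tin is at (355,235) with a clear path to the mouth. I'll lower slightly and push along +y.

Request:
{"fn": "drive_tool", "kwargs": {
  "deltas": [
    {"hand": 0,"offset": [-0.4,0,-0.6],"angular": [0,0,0]},
    {"hand": 0,"offset": [-0.4,1.5,-0.6],"angular": [0,0,0]},
    {"hand": 0,"offset": [-0.4,2.5,-0.6],"angular": [0,0,0]},
    {"hand": 0,"offset": [-0.4,3.2,-0.6],"angular": [0,0,0]},
    {"hand": 0,"offset": [-0.4,4,-0.6],"angular": [0,0,0]},
    {"hand": 0,"offset": [-0.4,5,-0.6],"angular": [0,0,0]},
    {"hand": 0,"offset": [-0.4,6,-0.6],"angular": [0,0,0]},
    {"hand": 0,"offset": [-0.4,7,-0.6],"angular": [0,0,0]}
  ]
}}

```text
time: 3.8
tool_pos: [0.5193, 0.0346, 0.0067]
tcp_rot: [-2.221, -2.222, 0.0]
wrist_force: [0.3, 0.2, -0.8]
width: 0.004
```

```bash
python3 - <<'E'
from h import *
c=cam('scene');s=bot.read_state();print(s['tool_pos'],s['wrist_force']);report(c)
print(proj(c,s['tool_pos']))
f=c['frame'][140:300,190:460];cv2.imwrite('pics/s2.png',cv2.resize(f,None,fx=2.9,fy=2.9,interpolation=cv2.INTER_CUBIC))
E
```

```text
[0.5192399  0.03548774 0.00667496] [0.48913381 0.79285867 0.54300525]
a [242.2 215.5] 57 [ 0.5721 -0.1251  0.02  ] pen [-0.2539 -0.0967]
b [201.9 200.4] 74 [ 0.5556 -0.241   0.02  ] pen [-0.37   -0.1121]
c [324.9 153.3] 130 [ 0.2357 -0.0112  0.02  ] pen [-0.2351  0.2579]
c [312.  218.3] 63 [0.5204 0.034  0.02  ] pen [-0.1147 -0.004 ]
[[312.34465972 222.31411246]]
```

View pics/s2.png

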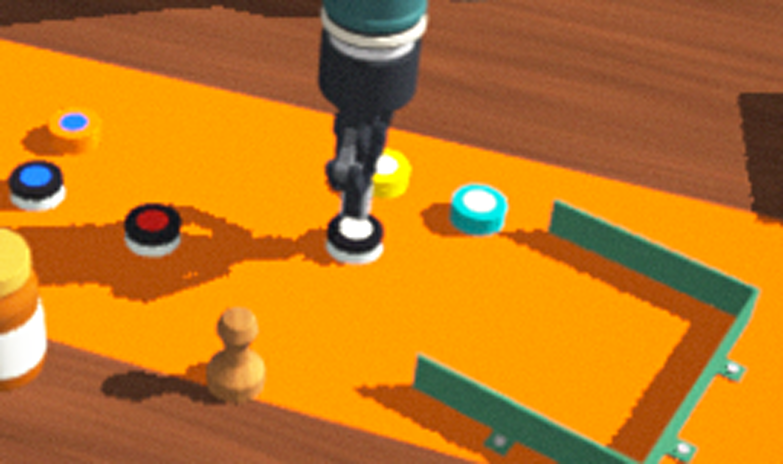

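The reported TCP projects onto the tin (312,222), but the fingers appear behind it, ending at about (312,215), and the tin hasn't moved. The tool readout and the cameras disagree, so I'll check from the top camera before pushing any further.

```bash
python3 - <<'E'
from h import *
c=cam('top');s=bot.read_state();print(s['tool_pos'],s['q'])
report(c);p=proj(c,[s['tool_pos'],s['tool_pos']+np.array([0,0,.1])]);print(p)
b=cam('scene');print(ray(b,[(284,205.5)],.014),ray(b,[(312.4,214)],.007))
f=c['frame'][130:290,130:340].copy();f=cv2.resize(f,None,fx=3.6,fy=3.6,interpolation=cv2.INTER_CUBIC)
cv2.imwrite('pics/t2.png',f)
E
```

```text
[0.5192352  0.03488195 0.00665438] [1.91042343e-02 1.86104026e-01 2.10377112e+00 2.00966790e-04
 8.51779910e-01 1.75842897e-02]
a [273.2 190. ] 91 [ 0.5711 -0.1252  0.02  ] pen [-0.2543 -0.0958]
b [317.8 196.2] 50 [ 0.5548 -0.2412  0.02  ] pen [-0.3704 -0.1114]
c [148.  239.8] 20 [0.4426 0.1964 0.02  ] pen [0.0207 0.1147]
c [162.1 266. ] 102 [0.3767 0.1581 0.02  ] pen [-0.034   0.1679]
[[211.9507064  210.43415156]
 [207.8390708  206.56718505]]
[[ 0.49253931 -0.04612947  0.014     ]] [[0.48985379 0.02695367 0.007     ]]
```

View pics/t2.png

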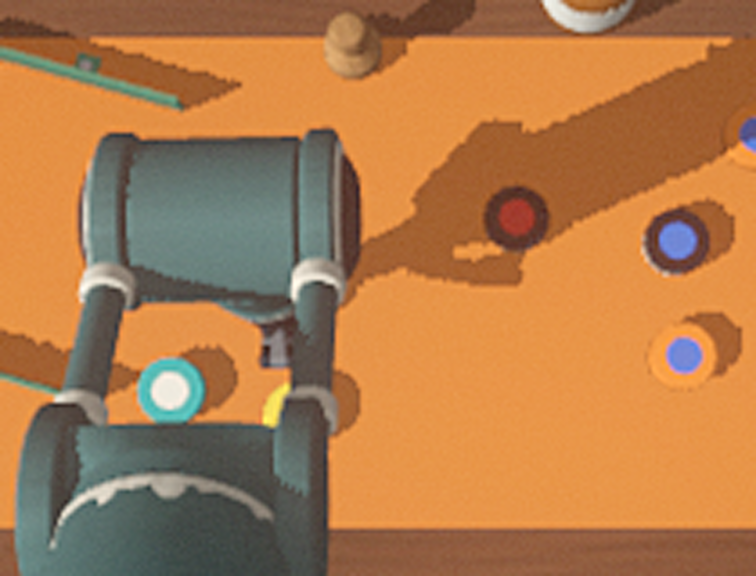

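The top view shows the tin hidden under the wrist. In both scene pictures the visible tip is displaced from the reported TCP along the camera ray, by the same amount as a tip about 27 mm higher than reported. The fingers have therefore passed above tin C without touching it. I'll back off and lower carefully to find the bench by force.

Request:
{"fn": "drive_tool", "kwargs": {
  "deltas": [
    {"hand": 0,"offset": [0,-2,0],"angular": [0,0,0]},
    {"hand": 0,"offset": [0,-5,0],"angular": [0,0,0]},
    {"hand": 0,"offset": [0,-7.5,0],"angular": [0,0,0]},
    {"hand": 0,"offset": [0,-7.5,-0.5],"angular": [0,0,0]},
    {"hand": 0,"offset": [0,-7.5,-0.9],"angular": [0,0,0]},
    {"hand": 0,"offset": [0,-7.5,-0.9],"angular": [0,0,0]}
  ]
}}

```text
time: 4.7
tool_pos: [0.5185, -0.0404, -0.003]
tcp_rot: [-2.22, -2.222, 0.001]
wrist_force: [0.4, 0.5, -0.1]
width: -0.007
```

```bash
python3 - <<'E'
from h import *
c=cam('scene');s=bot.read_state();print(s['tool_pos'],s['wrist_force'],s['width']);report(c)
print(proj(c,[s['tool_pos'],s['tool_pos']+np.array([0,0,.027])]))
f=c['frame'][150:250,230:360];cv2.imwrite('pics/s3.png',cv2.resize(f,None,fx=6,fy=6,interpolation=cv2.INTER_CUBIC))
E
```

```text
[ 0.51881387 -0.04038584 -0.00275855] [-0.15327403 -0.11798304  0.22749369] -0.002600692964071733
a [242.2 215.5] 58 [ 0.5722 -0.1249  0.02  ] pen [-0.2537 -0.0968]
b [201.8 200.3] 75 [ 0.5556 -0.2412  0.02  ] pen [-0.3702 -0.1122]
c [290.5 149.8] 135 [ 0.2548 -0.1078  0.02  ] pen [-0.3229  0.2135]
c [312.1 218. ] 68 [0.5194 0.0339 0.02  ] pen [-0.115  -0.0031]
[[282.48616325 217.62336154]
 [282.88382971 209.19437622]]
```

View pics/s3.png

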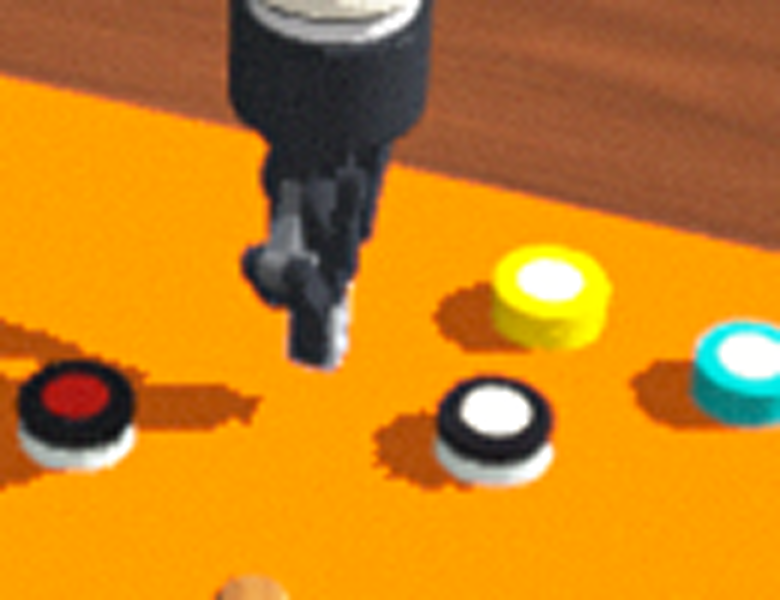

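The fingertip is at crop (320,368), i.e. (283,211) in full. Its shadow ends apart from it at (258,405), so the tip still hangs over the bench although the readout says −3 mm. The z readout is too low by 2–3 cm, so I'll go down in guarded steps.

Request:
{"fn": "drive_tool", "kwargs": {
  "deltas": [
    {"hand": 0,"offset": [0,0,-0.5],"angular": [0,0,0]},
    {"hand": 0,"offset": [0,0,-1.0],"angular": [0,0,0]},
    {"hand": 0,"offset": [0,0,-1.3],"angular": [0,0,0]},
    {"hand": 0,"offset": [0,0,-1.3],"angular": [0,0,0]}
  ]
}}

```text
time: 5.25
tool_pos: [0.5189, -0.041, -0.0158]
tcp_rot: [-2.221, -2.221, 0.001]
wrist_force: [-0.5, -0.1, 0.5]
width: 0.003
```

Request:
{"fn": "drive_tool", "kwargs": {
  "deltas": [
    {"hand": 0,"offset": [0,0,-0.3],"angular": [0,0,0]},
    {"hand": 0,"offset": [0,0,-0.3],"angular": [0,0,0]}
  ]
}}

```text
time: 5.5
tool_pos: [0.5191, -0.0411, -0.0185]
tcp_rot: [-2.221, -2.221, 0.0]
wrist_force: [-0.2, -0.0, 0.1]
width: 0.001
```

Request:
{"fn": "drive_tool", "kwargs": {
  "deltas": [
    {"hand": 0,"offset": [0,0,-0.2],"angular": [0,0,0]},
    {"hand": 0,"offset": [0,0,-0.2],"angular": [0,0,0]}
  ]
}}

```text
time: 5.75
tool_pos: [0.5191, -0.0411, -0.0204]
tcp_rot: [-2.221, -2.222, 0.0]
wrist_force: [-0.5, 0.2, -0.2]
width: 0.002
```

```bash
python3 - <<'E'
from h import *
c=cam('scene');s=bot.read_state();print(s['tool_pos'],s['wrist_force'],s['width'])
print(proj(c,[s['tool_pos'],s['tool_pos']+np.array([0,0,.027])]))
f=c['frame'][150:250,230:360];cv2.imwrite('pics/s4.png',cv2.resize(f,None,fx=6,fy=6,interpolation=cv2.INTER_CUBIC))
E
```

```text
[ 0.51921669 -0.04112668 -0.02036683] [ 0.34516236 -0.16401958  0.19347787] -0.00023350356010654427
[[281.89612455 223.01834626]
 [282.2835477  214.74642692]]
```

View pics/s4.png

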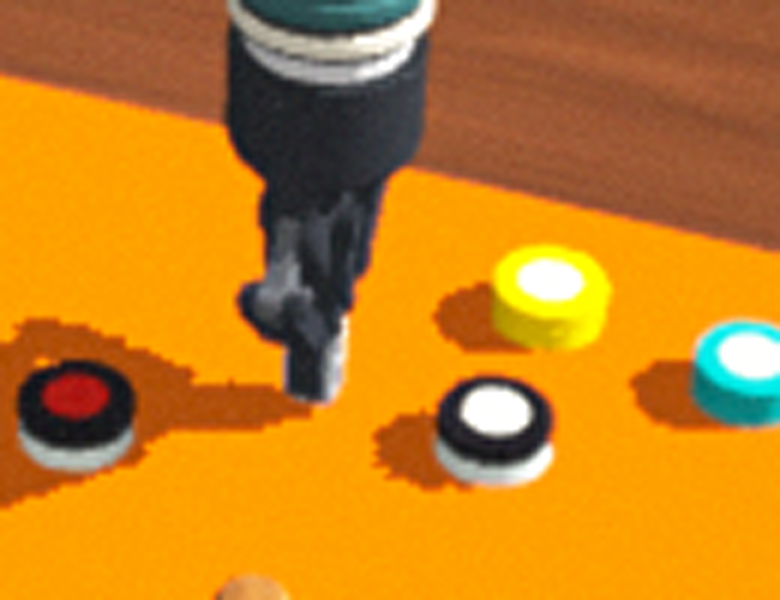

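The shadow now almost meets the tip at crop (315,402), so the tip is a few mm above the bench, a good pushing height. Wrist force is nil. I'll push C a short way and check.

Request:
{"fn": "drive_tool", "kwargs": {
  "deltas": [
    {"hand": 0,"offset": [0,1.5,0],"angular": [0,0,0]},
    {"hand": 0,"offset": [0,2.6,0],"angular": [0,0,0]},
    {"hand": 0,"offset": [0,3.2,0],"angular": [0,0,0]},
    {"hand": 0,"offset": [0,3.8,0],"angular": [0,0,0]},
    {"hand": 0,"offset": [0,4.5,0],"angular": [0,0,0]},
    {"hand": 0,"offset": [0,5.5,0],"angular": [0,0,0]},
    {"hand": 0,"offset": [0,6.5,0],"angular": [0,0,0]},
    {"hand": 0,"offset": [0,7.5,0],"angular": [0,0,0]}
  ]
}}

```text
time: 6.8
tool_pos: [0.5193, 0.0346, -0.0203]
tcp_rot: [2.221, 2.222, 0.0]
wrist_force: [0.0, -0.6, 0.6]
width: -0.002
```

```bash
python3 - <<'E'
from h import *
c=cam('scene');s=bot.read_state();print(s['tool_pos'],s['wrist_force'],s['width']);report(c)
E
```

```text
[ 0.51926339  0.03550542 -0.02028921] [-0.01044018  0.93145358  0.25833532] -0.0027258218153270192
a [242.2 215.5] 57 [ 0.5721 -0.1251  0.02  ] pen [-0.2539 -0.0967]
b [201.8 200.3] 75 [ 0.5556 -0.2412  0.02  ] pen [-0.3702 -0.1122]
c [323.4 164. ] 128 [ 0.2889 -0.0012  0.02  ] pen [-0.2111  0.2094]
c [325.5 221.4] 77 [0.5194 0.0672 0.02  ] pen [-0.083   0.0059]
```

C now moves straight along +y, with its centre 32 mm ahead of the tool, so the corrected height is right. Continuing.

Request:
{"fn": "drive_tool", "kwargs": {
  "deltas": [
    {"hand": 0,"offset": [0,1.2,0],"angular": [0,0,0]},
    {"hand": 0,"offset": [0,2.6,0],"angular": [0,0,0]},
    {"hand": 0,"offset": [0,4,0],"angular": [0,0,0]},
    {"hand": 0,"offset": [0,5.5,0],"angular": [0,0,0]},
    {"hand": 0,"offset": [0,7,0],"angular": [0,0,0]},
    {"hand": 0,"offset": [0,8.5,0],"angular": [0,0,0]},
    {"hand": 0,"offset": [0,10,0],"angular": [0,0,0]},
    {"hand": 0,"offset": [0,11,0],"angular": [0,0,0]}
  ]
}}

```text
time: 7.85
tool_pos: [0.5193, 0.145, -0.0203]
tcp_rot: [2.22, 2.222, 0.0]
wrist_force: [-0.3, 0.3, -0.0]
width: 0.001
```

```bash
python3 - <<'E'
from h import *
c=cam('scene');s=bot.read_state();print(s['tool_pos'],s['wrist_force'],s['width']);report(c)
E
```

```text
[ 0.51944136  0.14571518 -0.02022241] [-0.68799154  0.83360057 -0.02117556] -0.005016885951281289
a [242.3 215.5] 77 [ 0.5719 -0.1248  0.02  ] pen [-0.2537 -0.0965]
b [201.8 200.3] 75 [ 0.5556 -0.2412  0.02  ] pen [-0.3702 -0.1122]
c [373.6 175.5] 117 [0.2906 0.1397 0.02  ] pen [-0.0749  0.2458]
c [371.2 232.6] 80 [0.5189 0.1774 0.02  ] pen [0.023  0.0361]
```

Request:
{"fn": "drive_tool", "kwargs": {
  "deltas": [
    {"hand": 0,"offset": [0,1.2,0],"angular": [0,0,0]},
    {"hand": 0,"offset": [0,2.6,0],"angular": [0,0,0]},
    {"hand": 0,"offset": [0,4,0],"angular": [0,0,0]},
    {"hand": 0,"offset": [0,5.5,0],"angular": [0,0,0]},
    {"hand": 0,"offset": [0,7,0],"angular": [0,0,0]},
    {"hand": 0,"offset": [0,8.2,0],"angular": [0,0,0]},
    {"hand": 0,"offset": [0,9,0],"angular": [0,0,0]},
    {"hand": 0,"offset": [0,9,0],"angular": [0,0,0]}
  ]
}}

```text
time: 8.9
tool_pos: [0.5193, 0.2345, -0.0203]
tcp_rot: [2.22, 2.223, 0.0]
wrist_force: [-0.6, 0.3, 0.1]
width: -0.001
```

Request:
{"fn": "drive_tool", "kwargs": {
  "deltas": [
    {"hand": 0,"offset": [0,-2,0],"angular": [0,0,0]},
    {"hand": 0,"offset": [0,-3,4],"angular": [0,0,0]},
    {"hand": 0,"offset": [0,-6,10],"angular": [0,0,0]},
    {"hand": 0,"offset": [1,-12,12],"angular": [0,0,0]},
    {"hand": 0,"offset": [2,-18,12],"angular": [0,0,0]},
    {"hand": 0,"offset": [3,-24,12],"angular": [0,0,0]},
    {"hand": 0,"offset": [4,-30,12],"angular": [0,0,0]},
    {"hand": 0,"offset": [5,-36,12],"angular": [0,0,0]}
  ]
}}

```text
time: 9.9
tool_pos: [0.5681, -0.1297, 0.0997]
tcp_rot: [2.223, 2.22, -0.0]
wrist_force: [0.8, 0.0, -0.9]
width: -0.001
```

```bash
python3 - <<'E'
from h import *
for n in('scene','top'):
  c=cam(n);report(c);print()
s=bot.read_state();print(s['tool_pos'],s['wrist_force'],s['width'])
E
```

```text
a [242.2 215.5] 76 [ 0.5721 -0.1249  0.02  ] pen [-0.2537 -0.0967]
b [201.9 200.4] 74 [ 0.5556 -0.241   0.02  ] pen [-0.37   -0.1121]
c [410.1 242.4] 75 [0.5191 0.2693 0.02  ] pen [0.1115 0.0608]

a [271.8 191.2] 53 [ 0.5681 -0.1216  0.02  ] pen [-0.2516 -0.0919]
c [276.1 184. ] 45 [ 0.587 -0.133  0.02 ] pen [-0.2575 -0.1132]
c [121.  210.2] 91 [0.5189 0.2689 0.02  ] pen [0.1111 0.0609]
c [256.8 243.8] 194 [ 0.4322 -0.0824  0.02  ] pen [-0.2506  0.0495]

[ 0.56907225 -0.13345162  0.10000209] [-0.31333925  0.86471348  0.70684113] -0.00040731534794901904
```

C sits at pen (0.111, 0.061), seen by both cameras. Next is A: go behind it, turn −4°, then push towards about (0.60, 0.255).

Request:
{"fn": "drive_tool", "kwargs": {
  "deltas": [
    {"hand": 0,"offset": [-0.1,-4.4,0],"angular": [0,0,-4]},
    {"hand": 0,"offset": [-0.1,-4.4,-2],"angular": [0,0,-4]},
    {"hand": 0,"offset": [-0.1,-4.4,-6],"angular": [0,0,-4]},
    {"hand": 0,"offset": [-0.1,-4.4,-9],"angular": [0,0,-4]},
    {"hand": 0,"offset": [-0.1,-4.4,-11],"angular": [0,0,-4]},
    {"hand": 0,"offset": [-0.1,-4.4,-12],"angular": [0,0,-4]},
    {"hand": 0,"offset": [-0.1,-4.4,-12],"angular": [0,0,-4]}
  ]
}}

```text
time: 10.88
tool_pos: [0.5679, -0.1698, -0.0207]
tcp_rot: [-2.296, -2.143, 0.001]
wrist_force: [0.5, -0.4, 0.1]
width: -0.003
```

```bash
python3 - <<'E'
from h import *
c=cam('scene','s5.png');report(c);print()
s=bot.read_state();print(s['tool_pos'],s['wrist_force'],s['tcp_rot'])
E
```

```text
a [242.3 215.5] 77 [ 0.5719 -0.1248  0.02  ] pen [-0.2537 -0.0965]
b [201.8 200.2] 65 [ 0.5551 -0.2416  0.02  ] pen [-0.3707 -0.1118]
c [228.2 156. ] 128 [ 0.3497 -0.2609  0.02  ] pen [-0.4447  0.0807]
c [410.1 242.4] 75 [0.5191 0.2693 0.02  ] pen [0.1115 0.0608]

[ 0.56871943 -0.17008754 -0.01987879] [ 0.09418277 -1.1583775  -0.27058136] [2.29672053e+00 2.14271535e+00 5.32059091e-04]
```

Request:
{"fn": "drive_tool", "kwargs": {
  "deltas": [
    {"hand": 0,"offset": [0,0.6,0],"angular": [0,0,0]},
    {"hand": 0,"offset": [0.1,1.2,0],"angular": [0,0,0]},
    {"hand": 0,"offset": [0.15,2,0],"angular": [0,0,0]},
    {"hand": 0,"offset": [0.2,3,0],"angular": [0,0,0]},
    {"hand": 0,"offset": [0.3,4.3,0],"angular": [0,0,0]},
    {"hand": 0,"offset": [0.4,5.7,0],"angular": [0,0,0]},
    {"hand": 0,"offset": [0.5,7.1,0],"angular": [0,0,0]},
    {"hand": 0,"offset": [0.6,8.5,0],"angular": [0,0,0]}
  ]
}}

```text
time: 11.92
tool_pos: [0.5743, -0.084, -0.0204]
tcp_rot: [-2.297, -2.143, 0.0]
wrist_force: [-0.2, -0.3, -0.4]
width: 0.004
```

Request:
{"fn": "drive_tool", "kwargs": {
  "deltas": [
    {"hand": 0,"offset": [0.1,1.4,0],"angular": [0,0,0]},
    {"hand": 0,"offset": [0.2,2.8,0],"angular": [0,0,0]},
    {"hand": 0,"offset": [0.3,4.2,0],"angular": [0,0,0]},
    {"hand": 0,"offset": [0.4,5.6,0],"angular": [0,0,0]},
    {"hand": 0,"offset": [0.5,7,0],"angular": [0,0,0]},
    {"hand": 0,"offset": [0.6,8.4,0],"angular": [0,0,0]},
    {"hand": 0,"offset": [0.7,9.8,0],"angular": [0,0,0]},
    {"hand": 0,"offset": [0.75,10.5,0],"angular": [0,0,0]}
  ]
}}

```text
time: 12.92
tool_pos: [0.5818, 0.0209, -0.0203]
tcp_rot: [-2.297, -2.144, 0.0]
wrist_force: [0.2, -1.0, 0.3]
width: 0.003
```

```bash
python3 - <<'E'
from h import *
c=cam('scene');report(c);print()
s=bot.read_state();print(s['tool_pos'],s['wrist_force'],s['tcp_rot'])
E
```

```text
a [312.4 237.2] 89 [0.5836 0.0536 0.02  ] pen [-0.0787 -0.0596]
b [201.8 200.3] 75 [ 0.5556 -0.2412  0.02  ] pen [-0.3702 -0.1122]
c [308.4 179. ] 143 [ 0.3716 -0.0197  0.02  ] pen [-0.2066  0.1248]
c [302.5 232. ] 14 [0.5751 0.0272 0.02  ] pen [-0.1065 -0.0585]
c [410.1 242.4] 76 [0.5193 0.2693 0.02  ] pen [0.1116 0.0606]

[ 0.58187264  0.021311   -0.02030195] [-0.11919703  0.69802324 -0.29963116] [-2.29642461e+00 -2.14350927e+00 -5.28730669e-04]
```

Request:
{"fn": "drive_tool", "kwargs": {
  "deltas": [
    {"hand": 0,"offset": [0.1,1.4,0],"angular": [0,0,0]},
    {"hand": 0,"offset": [0.2,2.8,0],"angular": [0,0,0]},
    {"hand": 0,"offset": [0.3,4.2,0],"angular": [0,0,0]},
    {"hand": 0,"offset": [0.4,5.6,0],"angular": [0,0,0]},
    {"hand": 0,"offset": [0.5,7,0],"angular": [0,0,0]},
    {"hand": 0,"offset": [0.6,8.4,0],"angular": [0,0,0]},
    {"hand": 0,"offset": [0.7,9.8,0],"angular": [0,0,0]},
    {"hand": 0,"offset": [0.75,10.5,0],"angular": [0,0,0]}
  ]
}}

```text
time: 13.98
tool_pos: [0.5894, 0.1259, -0.0203]
tcp_rot: [2.296, 2.144, 0.0]
wrist_force: [-0.5, -0.1, 1.1]
width: -0.002
```

Request:
{"fn": "drive_tool", "kwargs": {
  "deltas": [
    {"hand": 0,"offset": [0.1,1.4,0],"angular": [0,0,0]},
    {"hand": 0,"offset": [0.2,2.8,0],"angular": [0,0,0]},
    {"hand": 0,"offset": [0.3,4.2,0],"angular": [0,0,0]},
    {"hand": 0,"offset": [0.4,5.6,0],"angular": [0,0,0]},
    {"hand": 0,"offset": [0.5,7,0],"angular": [0,0,0]},
    {"hand": 0,"offset": [0.6,8.4,0],"angular": [0,0,0]},
    {"hand": 0,"offset": [0.7,9.4,0],"angular": [0,0,0]},
    {"hand": 0,"offset": [0.7,9.4,0],"angular": [0,0,0]}
  ]
}}

```text
time: 14.98
tool_pos: [0.5964, 0.2198, -0.0203]
tcp_rot: [2.296, 2.144, 0.001]
wrist_force: [-0.5, 0.4, 0.1]
width: -0.003
```

Request:
{"fn": "drive_tool", "kwargs": {
  "deltas": [
    {"hand": 0,"offset": [0,-2,0],"angular": [0,0,0]},
    {"hand": 0,"offset": [0,-3,4],"angular": [0,0,0]},
    {"hand": 0,"offset": [-0.5,-6,10],"angular": [0,0,4]},
    {"hand": 0,"offset": [-1,-12,12],"angular": [0,0,4]},
    {"hand": 0,"offset": [-2,-18,12],"angular": [0,0,4]},
    {"hand": 0,"offset": [-3,-24,12],"angular": [0,0,4]},
    {"hand": 0,"offset": [-3.5,-30,12],"angular": [0,0,4]},
    {"hand": 0,"offset": [-4,-36,12],"angular": [0,0,4]}
  ]
}}

```text
time: 15.98
tool_pos: [0.5546, -0.1446, 0.0998]
tcp_rot: [2.222, 2.22, -0.0]
wrist_force: [1.2, -0.1, -0.3]
width: -0.002
```

```bash
python3 - <<'E'
from h import *
for n in('scene','top'):
  c=cam(n);report(c);print()
s=bot.read_state();print(s['tool_pos'],s['wrist_force'],s['tcp_rot'])
E
```

```text
a [398.4 264.4] 100 [0.5989 0.2544 0.02  ] pen [ 0.1187 -0.0201]
b [201.9 200.4] 74 [ 0.5556 -0.241   0.02  ] pen [-0.37   -0.1121]
c [410.1 242.4] 75 [0.5191 0.2693 0.02  ] pen [0.1115 0.0608]

a [127.9 180. ] 94 [0.598  0.2542 0.02  ] pen [ 0.1183 -0.0193]
b [316.2 196.5] 49 [ 0.5541 -0.237   0.02  ] pen [-0.3665 -0.1096]
c [263.6 161.6] 159 [ 0.6467 -0.1005  0.02  ] pen [-0.2101 -0.1619]
c [282.1 190.9] 41 [ 0.5689 -0.1484  0.02  ] pen [-0.2772 -0.0999]
c [121.  210.2] 91 [0.5189 0.2689 0.02  ] pen [0.1111 0.0609]
c [264.9 253.9] 189 [ 0.4067 -0.103   0.02  ] pen [-0.2773  0.0685]

[ 0.55458588 -0.14818748  0.09992303] [ 0.14821358 -0.3120019   0.5279406 ] [ 2.22765297  2.21241015 -0.00278508]
```

A is in at pen (0.118, −0.020). Now B: straight behind it, then along +y.

Request:
{"fn": "drive_tool", "kwargs": {
  "deltas": [
    {"hand": 0,"offset": [0,-5,0],"angular": [0,0,0]},
    {"hand": 0,"offset": [0,-10,0],"angular": [0,0,0]},
    {"hand": 0,"offset": [0,-14.8,0],"angular": [0,0,0]},
    {"hand": 0,"offset": [0,-14.8,-4],"angular": [0,0,0]},
    {"hand": 0,"offset": [0,-14.8,-8],"angular": [0,0,0]},
    {"hand": 0,"offset": [0,-14.8,-11],"angular": [0,0,0]},
    {"hand": 0,"offset": [0,-14.8,-12],"angular": [0,0,0]},
    {"hand": 0,"offset": [0,-14.8,-12],"angular": [0,0,0]}
  ]
}}

```text
time: 17.08
tool_pos: [0.5555, -0.289, -0.0207]
tcp_rot: [-2.221, -2.22, 0.001]
wrist_force: [0.1, -0.0, -0.4]
width: 0.0
```

```bash
python3 - <<'E'
from h import *
c=cam('scene');report(c);print()
s=bot.read_state();print(s['tool_pos'],s['wrist_force'],s['tcp_rot'])
E
```

```text
a [398.4 264.4] 100 [0.5989 0.2544 0.02  ] pen [ 0.1187 -0.0201]
b [201.8 200.3] 75 [ 0.5556 -0.2412  0.02  ] pen [-0.3702 -0.1122]
c [410.1 242.4] 75 [0.5191 0.2693 0.02  ] pen [0.1115 0.0608]

[ 0.55658097 -0.28953062 -0.01952293] [-0.14988652 -0.15544491  0.85723047] [2.22080529e+00 2.22084600e+00 3.44540966e-04]
```

Request:
{"fn": "drive_tool", "kwargs": {
  "deltas": [
    {"hand": 0,"offset": [0,0.8,0],"angular": [0,0,0]},
    {"hand": 0,"offset": [0,1.5,0],"angular": [0,0,0]},
    {"hand": 0,"offset": [0,2.2,0],"angular": [0,0,0]},
    {"hand": 0,"offset": [0,3.2,0],"angular": [0,0,0]},
    {"hand": 0,"offset": [0,4.4,0],"angular": [0,0,0]},
    {"hand": 0,"offset": [0,5.7,0],"angular": [0,0,0]},
    {"hand": 0,"offset": [0,7.1,0],"angular": [0,0,0]},
    {"hand": 0,"offset": [0,8.5,0],"angular": [0,0,0]}
  ]
}}

```text
time: 18.12
tool_pos: [0.5562, -0.203, -0.0204]
tcp_rot: [-2.221, -2.222, 0.0]
wrist_force: [-0.8, 0.8, -0.1]
width: -0.003
```

Request:
{"fn": "drive_tool", "kwargs": {
  "deltas": [
    {"hand": 0,"offset": [0,1.4,0],"angular": [0,0,0]},
    {"hand": 0,"offset": [0,2.8,0],"angular": [0,0,0]},
    {"hand": 0,"offset": [0,4.2,0],"angular": [0,0,0]},
    {"hand": 0,"offset": [0,5.6,0],"angular": [0,0,0]},
    {"hand": 0,"offset": [0,7,0],"angular": [0,0,0]},
    {"hand": 0,"offset": [0,8.4,0],"angular": [0,0,0]},
    {"hand": 0,"offset": [0,9.8,0],"angular": [0,0,0]},
    {"hand": 0,"offset": [0,11.2,0],"angular": [0,0,0]}
  ]
}}

```text
time: 19.12
tool_pos: [0.5563, -0.0912, -0.0203]
tcp_rot: [2.221, 2.222, 0.0]
wrist_force: [0.7, -0.1, 0.2]
width: 0.004
```

```bash
python3 - <<'E'
from h import *
c=cam('scene');report(c);print()
s=bot.read_state();print(s['tool_pos'],s['wrist_force'],s['tcp_rot'])
E
```

```text
a [398.3 264.3] 102 [0.5988 0.2541 0.02  ] pen [ 0.1184 -0.0201]
b [270.5 217.6] 85 [ 0.5543 -0.0592  0.02  ] pen [-0.1953 -0.0618]
c [262.4 160.5] 139 [ 0.3354 -0.1633  0.02  ] pen [-0.3546  0.1209]
c [260.5 212.2] 17 [ 0.5444 -0.0885  0.02  ] pen [-0.2261 -0.0602]
c [410.1 242.4] 76 [0.5193 0.2693 0.02  ] pen [0.1116 0.0606]

[ 0.55600566 -0.08974197 -0.02041891] [-1.14334949  0.98459158 -0.28026108] [-2.21999821e+00 -2.22146056e+00 -5.54216449e-04]
```

Now 25.9 cm remains.

Request:
{"fn": "drive_tool", "kwargs": {
  "deltas": [
    {"hand": 0,"offset": [0,1.4,0],"angular": [0,0,0]},
    {"hand": 0,"offset": [0,2.8,0],"angular": [0,0,0]},
    {"hand": 0,"offset": [0,4.2,0],"angular": [0,0,0]},
    {"hand": 0,"offset": [0,5.6,0],"angular": [0,0,0]},
    {"hand": 0,"offset": [0,7,0],"angular": [0,0,0]},
    {"hand": 0,"offset": [0,8.4,0],"angular": [0,0,0]},
    {"hand": 0,"offset": [0,9.8,0],"angular": [0,0,0]},
    {"hand": 0,"offset": [0,11.2,0],"angular": [0,0,0]}
  ]
}}

```text
time: 20.18
tool_pos: [0.5563, 0.0208, -0.0203]
tcp_rot: [-2.221, -2.222, -0.0]
wrist_force: [-0.4, -0.9, 0.5]
width: 0.002
```

Request:
{"fn": "drive_tool", "kwargs": {
  "deltas": [
    {"hand": 0,"offset": [0,1.4,0],"angular": [0,0,0]},
    {"hand": 0,"offset": [0,2.8,0],"angular": [0,0,0]},
    {"hand": 0,"offset": [0,4.2,0],"angular": [0,0,0]},
    {"hand": 0,"offset": [0,5.6,0],"angular": [0,0,0]},
    {"hand": 0,"offset": [0,7,0],"angular": [0,0,0]},
    {"hand": 0,"offset": [0,8.4,0],"angular": [0,0,0]},
    {"hand": 0,"offset": [0,9.8,0],"angular": [0,0,0]},
    {"hand": 0,"offset": [0,11.2,0],"angular": [0,0,0]}
  ]
}}

```text
time: 21.18
tool_pos: [0.5562, 0.1328, -0.0204]
tcp_rot: [-2.221, -2.222, 0.0]
wrist_force: [0.5, -0.4, -0.4]
width: 0.003
```

```bash
python3 - <<'E'
from h import *
c=cam('scene');report(c);print()
s=bot.read_state();print(s['tool_pos'],s['wrist_force'],s['tcp_rot'])
E
```

```text
a [398.3 264.3] 103 [0.5988 0.2543 0.02  ] pen [ 0.1186 -0.02  ]
b [362.9 241.1] 98 [0.5542 0.1653 0.02  ] pen [ 0.0209 -0.0011]
c [363.7 184.5] 142 [0.3406 0.1227 0.02  ] pen [-0.0778  0.1931]
c [410.1 242.4] 76 [0.5193 0.2693 0.02  ] pen [0.1116 0.0606]

[ 0.55640694  0.13424132 -0.02022089] [ 1.24715956e-01  1.19863668e+00 -1.03157730e-04] [-2.22048007e+00 -2.22182300e+00 -1.52790491e-03]
```

Another 3.8 cm, which puts B near y = 0.204. Then retreat and lift clear.

Request:
{"fn": "drive_tool", "kwargs": {
  "deltas": [
    {"hand": 0,"offset": [0,1,0],"angular": [0,0,0]},
    {"hand": 0,"offset": [0,2.2,0],"angular": [0,0,0]},
    {"hand": 0,"offset": [0,3.2,0],"angular": [0,0,0]},
    {"hand": 0,"offset": [0,3.8,0],"angular": [0,0,0]},
    {"hand": 0,"offset": [0,3.8,0],"angular": [0,0,0]}
  ]
}}

```text
time: 21.85
tool_pos: [0.5563, 0.1703, -0.0203]
tcp_rot: [2.22, 2.222, 0.0]
wrist_force: [-0.1, -1.3, -0.3]
width: -0.001
```

Request:
{"fn": "drive_tool", "kwargs": {
  "deltas": [
    {"hand": 0,"offset": [0,-2,0],"angular": [0,0,0]},
    {"hand": 0,"offset": [0,-3,4],"angular": [0,0,0]},
    {"hand": 0,"offset": [0,-6,10],"angular": [0,0,0]},
    {"hand": 0,"offset": [-1,-12,15],"angular": [0,0,0]},
    {"hand": 0,"offset": [-2,-18,17],"angular": [0,0,0]},
    {"hand": 0,"offset": [-3,-24,18],"angular": [0,0,0]},
    {"hand": 0,"offset": [-4,-30,18],"angular": [0,0,0]},
    {"hand": 0,"offset": [-4,-30,18],"angular": [0,0,0]}
  ]
}}

```text
time: 22.85
tool_pos: [0.515, -0.1345, 0.1603]
tcp_rot: [2.226, 2.215, -0.001]
wrist_force: [0.4, -0.1, -0.4]
width: -0.001
```

```bash
python3 - <<'E'
from h import *
for n in('scene','top'):
  c=cam(n,n+'9.png');report(c);print()
s=bot.read_state();print(s['time'],s['tool_pos'],s['wrist_force'],s['joint_vel'].round(3) if hasattr(s['joint_vel'],'round') else s['joint_vel'])
for n,box in(('scene',[(215,225,165,215),(205,275,165,305),]),):
  pass
for n in('scene','top'):
  a=cv2.imread(f'pics/{n}0.png').astype(int);b=cv2.imread(f'pics/{n}9.png').astype(int)
  R={'scene':{'jar':(220,272,170,208),'stamp':(245,280,260,284),'tape':(150,180,146,182)},'top':{'jar':(102,140,278,310),'stamp':(131,153,218,237),'tape':(216,254,364,405)}}[n]
  for k,(y0,y1,x0,x1) in R.items(): print(n,k,abs(a-b)[y0:y1,x0:x1].mean().round(2))
E
```

```text
a [398.4 264.4] 100 [0.5989 0.2544 0.02  ] pen [ 0.1187 -0.0201]
b [379.8 245.5] 100 [0.5546 0.2045 0.02  ] pen [0.0587 0.0091]
c [250.5 137.3] 25 [ 0.2337 -0.24    0.02  ] pen [-0.4559  0.1981]
c [410.1 242.4] 75 [0.5191 0.2693 0.02  ] pen [0.1115 0.0608]

a [128. 180.] 95 [0.598  0.2541 0.02  ] pen [ 0.1182 -0.0193]
b [146.2 196.8] 68 [0.5538 0.2048 0.02  ] pen [0.0588 0.0099]
c [274.1 208.6] 19 [ 0.5225 -0.1271  0.02  ] pen [-0.2692 -0.0495]
c [120.9 210.4] 88 [0.5184 0.269  0.02  ] pen [0.1111 0.0614]

22.95 [ 0.51533887 -0.13252248  0.1596646 ] [ 0.90830157 -0.20429222 -0.11148733] [0.057 0.006 0.006 0.026 0.002 0.026]
scene jar 2.98
scene stamp 2.87
scene tape 6.22
top jar 5.22
top stamp 5.26
top tape 5.78
```

View pics/scene9.png

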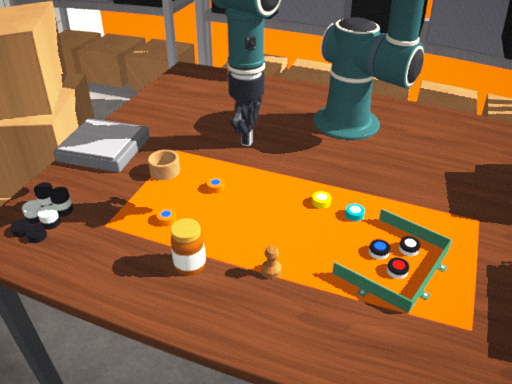

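The final view shows all three tins flat inside the pen: blue at (380,248), white at (410,243) and red at (398,266). The jar (187,247), stamp (271,263) and tape (163,165) are where they started. I'll hand the job in.

Request:
{"fn": "drive_tool", "kwargs": {
  "deltas": [
    {"hand": 0,"offset": [0,0,0],"angular": [0,0,0]},
    {"hand": 0,"offset": [0,0,0],"angular": [0,0,0]},
    {"hand": 0,"offset": [0,0,0],"angular": [0,0,0]}
  ]
}}

```text
time: 23.32
tool_pos: [0.5164, -0.1288, 0.1594]
tcp_rot: [-2.219, -2.224, 0.0]
wrist_force: [-0.5, 0.7, -0.1]
width: 0.0
```

```bash
python3 -c "
from workcell import bot
print(bot.finish_job())"
```

```text
the job is handed in; nothing more can be done
None
```

I pushed all three tins into the pen with closed fingers, in the order C, A, B, and handed the job in at about 23 s; the hand-in reports no verdict.

**Last checks:** Both cameras agree to about 1 mm on where the tins ended up, in the pen frame:

| Tin | x (m) | y (m) |
|---|---|---|
| A | 0.118 | -0.020 |
| B | 0.059 | 0.009 |
| C | 0.111 | 0.061 |

All three look flat in the last picture. The jar, stamp, tape roll and look-alikes appear where they started. That was judged by eye and by comparing pictures, not measured in mm. The arm is raised clear and touches nothing.

**What disagreed:** The TCP height readout is about 27 mm lower than where the fingertips really are. My first push at a reported 7 mm passed over tin C without touching it. The camera view and the finger's shadow showed this, so I lowered in guarded steps and pushed at a reported -20 mm. At that height the wrist force stayed around 1 N or less in every reading. I took the offset from the pictures and did not confirm it by touching the bench.

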